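# Raise the beam of a scratch tester and seat the test block under it

### The arm

A 6-joint arm with a two-finger parallel gripper is mounted at the origin on a cart in front of the work surface, level with it; the furniture and walls round the work are solid. World frame = base frame: x ahead of the robot, y to its left, z up, the work surface at z = 0. Lengths are in mm, angles in degrees, forces in N, time in s.
With the tool pointing down it reaches from about 325 to 925 mm from the base axis. Payload 3.1 kg.
Tool frame: the origin (TCP) lies midway between the tips of the shut fingers; the grasp point (between the pads) lies 19 mm behind it; z points along the fingers, y is the line along which they close (so a half turn about z gives the same grasp; the last joint's range is limited). The gripper opens to 85 mm and grips with 20 to 120 N. Pads are 22 mm wide; open, the fingers measure 114 mm over their backs; the gripper's body (76 mm by 85 mm) begins 54 mm behind the grasp point. The pads swing forward as they close: fully open they stand 13 mm farther back than shut.
Start: joints at [67.884, 12.427, 92.441, -0, 75.132, -6.429], TCP at [168.976, 601.736, 231.3] pointing down, gripper open.
Joint ranges: [-157.48, 157.48], [-44.54, 120.13], [17.64, 146.25], [-64.5, 244.5], [7.68, 150.69], [-147.95, 147.95]. Speed limits (degrees/s): [159.86, 159.86, 180, 180, 180, 180].

### API

Orientations are given as [roll, pitch, yaw] about the fixed x, y, z axes, in that order (R = Rz(yaw) Ry(pitch) Rx(roll)).
In Python, from bench import bot gives the robot as it stands.
- The arm moves only by the tool arm_command, never from a script. Its argument "steps" is a list of rows, each an object of numbers: "x", "y", "z": the shift along the tool's x, y, z in cm; "rx", "ry", "rz": the turn, a rotation vector about the tool's x, y, z in degrees; "jaw": the gripper command: -1 is shut, 1 is fully open, values between are in proportion. A call has 1 to 20 rows; each row shifts and turns the commanded pose from where the row before left it, along the tool's axes as they then stand; what a row does not reach is not made up. A row lasts 1/8 s, in which the tool goes at most 62.5 mm and 10.7 degrees, less where a joint would pass 70% of its speed; a pose out of reach is approached as far as the arm can. A call with a gripper value outside its range is refused whole. The fingers move at their own pace and stop on an object; "force" is the grip in N (left out, the last holds). Time passes only in rows, so rows that do not move let the fingers close. It gives the time, the measured TCP pose, the force, the opening and the grip force at its end, in the units of the state.
- bot.sense(): the state, without advancing time (a new reading comes with each control period).
- bot.snapshot(name): name is "scene" or "top"; returns the picture (480x640x3 uint8, red, green, blue); there is no depth.
- bot.camera_model(name): a dict with "K" (3x3 intrinsics, pixels), "position" and "attitude" of the camera in the world. Camera axes: x right, y down, z forward; pixel columns grow to the right and rows downward; lengths in mm; the calibration is good to about 2 mm. A picture is of the moment at which its call begins. camera_model takes no time and is no camera call.
- bot.hand_in(): hands the job in; it is judged then, once.
The state is a dict: "t": time; "joint_positions": joint angles; "dq": joint speeds; "joint_efforts": joint torques, N m; "position": TCP position; "tool_rot": TCP orientation; "ft_force": force on the tool from outside, world axes, zero at the start; "moment": the same for the moment, N m; "grip_width": opening from 0.0 (shut) to 1.0 (fully open); "grasp_force": force on a finger pad.
Only numpy, scipy, OpenCV 4.12 (cv2) and the standard library are available. Lean on these libraries where they do the work, as an engineer would, in place of code of your own. Each camera call takes 0.05 s, during which the arm holds its last target. There are 200 camera calls.

### The job

Load the bench scratch tester with the round steel test block that lies in its guide. Push the counterweighted stylus beam up by its crossbar until it tips past its balance point and stays up by itself, leaning on its back rest; only then push the test block along the guide with the fingertips, without picking it up, until it is fully home in the V-stop. Leave the beam raised and the other things on the bench where they stand.

Things in the scene. Friction and masses are not known exactly. Their poses are not given: they have to be found in the camera images.
- scratch_tester: bench scratch tester, grey cast base fixed to the worktop, with a flat bed (top at z = 22 mm; x -56..56, y -180..75 mm) before two cheeks that carry the beam. Origin on the worktop under the seat of the block (under the lowered stylus); x points along the beam from crossbar to hinge (roughly away from the robot), y along the guide towards the V-stop, z up
- beam (a joint): angle of the stylus beam, rad: 0 lowered (level, on its post), growing as the crossbar end is pushed up; 1.69 leaning on the back rest, just past upright. Balance point about 0.8: below it falls back, above it goes over to the back rest by itself, slowly (damped hinge). Lifting takes under 3 N at the crossbar. Hinge axis along the tester's y, at x = 150, z = 85 mm
- lift_bar (a point): centre of the lifting crossbar, a level round steel bar 12 mm thick, 120 mm long along the tester's y, on top of the upright handle at the free end of the beam: when lowered, 190 mm before the hinge, 95 mm above it (180 mm above the worktop). The handle's neck, 10 mm thick, comes up to its middle, so both halves are free from the front and from below
- hinge (a point): middle of the beam's hinge axis, 85 mm above the worktop, between the two grey cheeks (tester x 120..181, y -35..35 mm, up to z = 158 mm); the rubber-sleeved pin across their tops is the back rest
- stylus_tip (a point): tip of the stylus under the beam, 150 mm from the hinge; 30 mm above the worktop when the beam is lowered, so that it bars the block's way into the V-stop. Above it the beam carries a stack of weights 42 mm across
- block_home (a point): on the top of the bed: where the centre of the test block's underside lies when it touches both faces of the V-stop (13 mm high, at the +y end of the guide). The two guide rails are 8 mm high, 65 mm apart inside (tester x -32.5..32.5), from y = -157 to -7 mm; the -y end is open
- test_block: round steel hardness test block, diameter 60 mm, 16 mm high, lying flat on the bed between the rails, near their open end; origin at the centre of its underside. Loose, slides freely; its top stands 8 mm above the rails
- small_block: bystander: smaller round steel block, 50 mm across, 13 mm high, on the worktop behind the bed, right of the beam's hinge
- slug: bystander: upright steel cylinder 25 mm across, 30 mm high, on the worktop right of the hinge
- low_slug: bystander: low steel cylinder 32 mm across, 20 mm high, on the worktop right of the hinge
- brush: bystander: dust brush with a wooden handle, 164 mm long, 10 mm high, lying near the front edge, to the right
- marker: bystander: marker pen, 124 mm long, lying near the front edge
- calculator: bystander: pocket calculator, 120 x 68 x 12 mm, lying on the dark mat to the right
- mount: bystander: round specimen mount, 30 mm across, 22 mm high, on the dark mat to the right
Mind the look-alikes: they are no part of the job. Leave any pink or purple look-alike of the test_block alone.

How it is judged:
By the outcome, as a careful person would: the job done as asked, in the order asked, and still so for the second after the job is handed in, with the robot touching nothing.
It also fails if it takes over 58 s, if anything falls off the work surface, if the arm or the gripper's body presses on something with over 40 N, if the wrist force passes 120 N, or if a joint passes its speed limit or range.

## Working session

There is one attempt and no reset: what is moved stays moved. The work goes in short steps, Python scripts to look and compute and a tool call to move; the robot and the scene stay as the last step left them, time stands still between calls to the robot, and variables do not carry over. Pictures are saved under pics/ and viewed, at most 10 in all, crops included, and the job is handed in when it is done.

Besides the shell and the picture viewer there is one more tool, called after "Call:" by a JSON object that holds its "api" and its "payload". arm_command: Moves the arm, as the interface text tells. Its arguments: {"type":"object","properties":{"steps":{"type":"array"},"force":{"type":"number"}},"required":["steps"]}

```bash
mkdir -p pics; python3 - <<'E'
from bench import bot
import cv2
print(bot.sense())
for n in("scene","top"):
    print(bot.camera_model(n))
    cv2.imwrite(f"pics/{n}0.png",bot.snapshot(n)[:,:,::-1])
E
```

```text
{'t': 0.0, 'joint_positions': array([ 6.78839800e+01,  1.24774623e+01,  9.25301722e+01, -1.20361850e-04,
        7.51326999e+01, -6.42821832e+00]), 'dq': array([-0.02570285,  0.00687532, -0.01866024, -0.1446394 ,  0.0459117 ,
       -0.03632557]), 'joint_efforts': array([ 7.96595505e-04, -3.96847701e+01, -3.03850579e+01, -1.50380415e-04,
        9.73175280e-03,  6.57508394e-06]), 'position': array([168.6570432 , 600.94885829, 229.94522205]), 'tool_rot': array([-1.79860535e+02, -1.55960636e-02,  1.64312210e+02]), 'ft_force': array([-0.3727231 ,  0.14174803,  0.02765545]), 'moment': array([-0.01427708,  0.01740099, -0.05203476]), 'grasp_force': 0.0, 'grip_width': 1.002433270894276}
{'K': array([[488.708851  ,   0.        , 315.904437  ],
       [  0.        , 488.708851  , 239.55550678],
       [  0.        ,   0.        ,   1.        ]]), 'position': array([ 124.58326465, -845.27302009,  745.40608423]), 'attitude': array([-130.28238817,   -0.85793471,  -35.84999799])}
{'K': array([[547.71095303,   0.        , 314.18379348],
       [  0.        , 547.71095303, 244.77327608],
       [  0.        ,   0.        ,   1.        ]]), 'position': array([ 410.25082695, -293.68693737, 1207.46424774]), 'attitude': array([-170.94387588,    0.90912797,  -90.41232789])}
```

View pics/scene0.png

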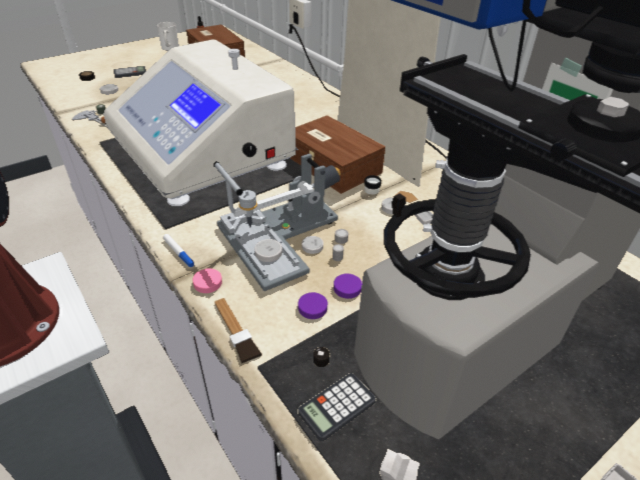

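View pics/top0.png

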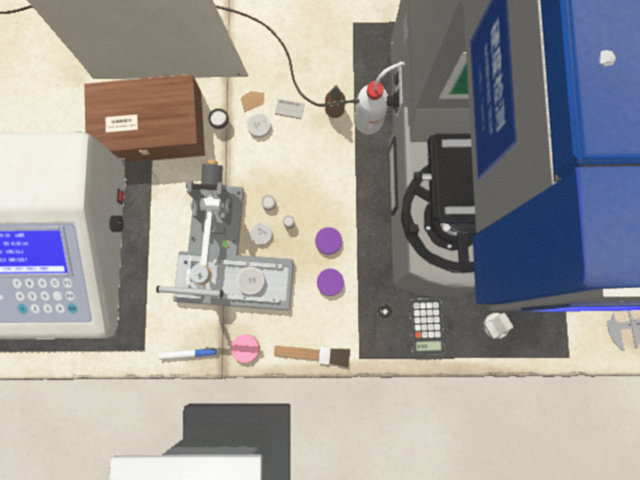

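Candidates for the test block (top view): grey disc on the bed between the rails (251,281). Look-alikes are the small grey disc (261,233), the far grey disc (260,125), the pink disc (245,348), and the purple discs (329,241) and (330,282). I choose (251,281), because it lies in the guide. The crossbar runs about (158,289)–(222,294), and the hinge is near (210,205).

```bash
python3 - <<'E'
import cv2,numpy as np
a=cv2.imread("pics/top0.png")[150:320,145:305]; b=cv2.imread("pics/scene0.png")[150:300,200:350]
a=cv2.resize(a,None,fx=3.5,fy=3.5,interpolation=2)
cv2.imwrite("pics/c_top.png",a)
cv2.imwrite("pics/c_scene.png",cv2.resize(b,None,fx=4,fy=4,interpolation=2))
E
```

```text
(no output)
```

View pics/c_top.png

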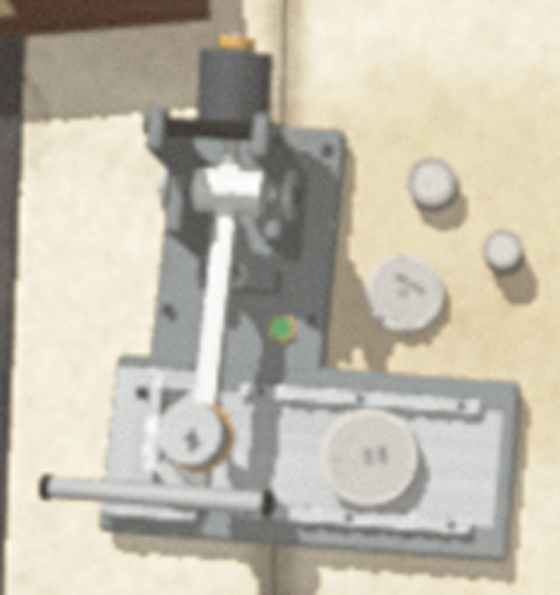

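View pics/c_scene.png

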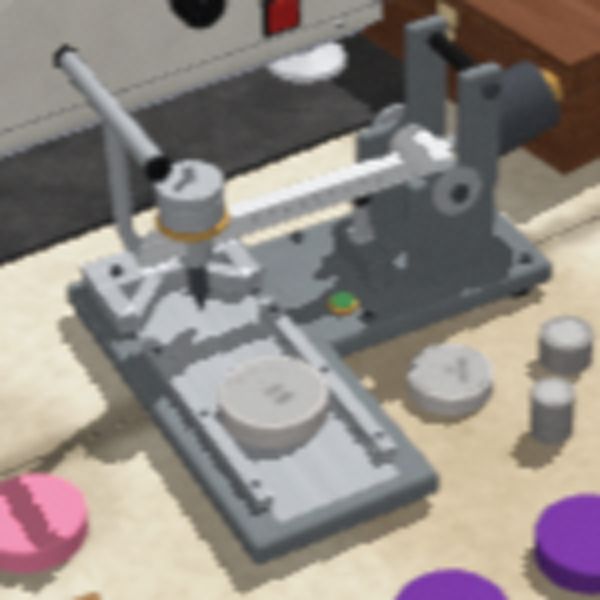

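The crops confirm it: the test block sits on the bed (top crop 371,457; scene crop 273,395). The crossbar ends are at (45,487)/(268,503) in the top crop and (65,55)/(158,168) in the scene crop. The bed corners are visible too.

```bash
cat > h.py <<'E'
from bench import bot
import numpy as np
from scipy.spatial.transform import Rotation as R
def ray(n,p):
    m=bot.camera_model(n); d=R.from_euler('xyz',m['attitude'],degrees=True).as_matrix()@np.linalg.inv(m['K'])@[p[0],p[1],1]
    return np.array(m['position']),d/np.linalg.norm(d)
def on(n,p,z):
    o,d=ray(n,p); return o+d*(z-o[2])/d[2]
def tri(p,q):
    a,d=ray('top',p); b,e=ray('scene',q); s=np.linalg.lstsq(np.c_[d,-e],b-a,rcond=None)[0]
    return (a+d*s[0]+b+e*s[1])/2, np.linalg.norm(a+d*s[0]-b-e*s[1])
def tc(u,v): return (u/3.5+145-.36,v/3.5+150-.36)
def sc(u,v): return (u/4+200-.37,v/4+150-.37)
E
python3 - <<'E'
from h import *
np.set_printoptions(precision=1,suppress=True)
for n,p in dict(bed_mxmy=(508,557),bed_pxmy=(520,383),bed_mxpy=(103,530),bed_pxpy=(120,357)).items(): print(n,on('top',tc(*p),22))
print('scene bed corners',on('scene',sc(260,553),22),on('scene',sc(438,478),22))
print('block',on('top',tc(371,457),38),on('scene',sc(273,395),38))
for p,q in(((45,487),(65,55)),((268,503),(158,168))): print('bar',tri(tc(*p),sc(*q)),on('top',tc(*p),180),on('scene',sc(*q),180))
print('weights top',tri(tc(195,434),sc(190,180)))
print('cheek',tri(tc(155,120),sc(425,25)),tri(tc(262,120),sc(482,80)))
for n,p in dict(small=(405,294),low=(433,184),slug=(503,251)).items(): print(n,on('top',tc(*p),15))
print('pink',on('top',(245,348),15),'marker',on('top',(160,355),8),on('top',(215,351),8),'brush',on('top',(276,352),10),on('top',(350,357),10))
E
```

```text
bed_mxmy [ 460.3 -222.7   22. ]
bed_pxmy [ 568.2 -230.2   22. ]
bed_mxpy [478.9  28.1  22. ]
bed_pxpy [587.  21.  22.]
scene bed corners [ 457.6 -223.7   22. ] [ 564.2 -230.6   22. ]
block [ 521.2 -139.6   38. ] [ 518.3 -139.    38. ]
bar (array([491.8,  16.5, 184.1]), np.float64(2.0448170929045237)) [493.   17.3 180. ] [493.6  23.4 180. ]
bar (array([ 482.3, -103.1,  182. ]), np.float64(2.1791790749986326)) [ 483.4 -103.2  180. ] [482.7 -99.9 180. ]
weights top (array([525.8, -50.6, 127.1]), np.float64(2.006775463299326))
cheek (array([700.3, -28.6, 155.5]), np.float64(6.019666854864345)) (array([700.3, -87.5, 148.6]), np.float64(8.730733531195282))
small [ 626.6 -157.    15. ]
low [ 697.8 -174.4   15. ]
slug [ 653.7 -219.1   15. ]
pink [ 377.7 -126.1   15. ] marker [363.9  58.5   8. ] [371.6 -60.4   8. ] brush [ 368.7 -192.3   10. ] [ 357.1 -351.    10. ]
```

Call:
{"api": "arm_command", "payload": {"steps": [{"z": -5,"rz": -3.8,"jaw": -1},{"z": -5,"rz": -3.8,"jaw": -1},{"z": -5,"rz": -3.8,"jaw": -1},{"x": -1.9,"y": -5},{"x": -1.9,"y": -5},{"x": -1.9,"y": -5},{"x": -1.9,"y": -5},{"x": -1.9,"y": -5},{"x": -1.9,"y": -5},{"x": -1.9,"y": -5},{"x": -1.9,"y": -5},{"x": -1.9,"y": -5},{"x": -1.9,"y": -5},{"x": -1.9,"y": -5},{"x": -1.9,"y": -5},{"x": -3,"y": -2.2},{"x": -3,"y": -2.2},{"x": -3,"y": -2.2},{}]}}

```text
$.steps[0]: bad value
```

Call:
{"api": "arm_command", "payload": {"steps": [{"x": 0,"y": 0,"z": -5,"rx": 0,"ry": 0,"rz": -3.8,"jaw": -1}]}}

```text
t: 0.22
position: [167.5, 598.0, 274.8]
tool_rot: [-179.2, -0.1, 168.2]
ft_force: [0.5, 0.5, -0.3]
grip_width: 0.821
grasp_force: 0.0
```

All keys are needed in each row.

Call:
{"api": "arm_command", "payload": {"steps": [{"x": 0,"y": 0,"z": -5,"rx": 0,"ry": 0,"rz": -3.8,"jaw": -1},{"x": 0,"y": 0,"z": -5,"rx": 0,"ry": 0,"rz": -3.8,"jaw": -1},{"x": -1.9,"y": -5,"z": 0,"rx": 0,"ry": 0,"rz": 0,"jaw": -1},{"x": -1.9,"y": -5,"z": 0,"rx": 0,"ry": 0,"rz": 0,"jaw": -1},{"x": -1.9,"y": -5,"z": 0,"rx": 0,"ry": 0,"rz": 0,"jaw": -1},{"x": -1.9,"y": -5,"z": 0,"rx": 0,"ry": 0,"rz": 0,"jaw": -1},{"x": -1.9,"y": -5,"z": 0,"rx": 0,"ry": 0,"rz": 0,"jaw": -1},{"x": -1.9,"y": -5,"z": 0,"rx": 0,"ry": 0,"rz": 0,"jaw": -1},{"x": -1.9,"y": -5,"z": 0,"rx": 0,"ry": 0,"rz": 0,"jaw": -1},{"x": -1.9,"y": -5,"z": 0,"rx": 0,"ry": 0,"rz": 0,"jaw": -1},{"x": -1.9,"y": -5,"z": 0,"rx": 0,"ry": 0,"rz": 0,"jaw": -1},{"x": -1.9,"y": -5,"z": 0,"rx": 0,"ry": 0,"rz": 0,"jaw": -1},{"x": -1.9,"y": -5,"z": 0,"rx": 0,"ry": 0,"rz": 0,"jaw": -1},{"x": -1.9,"y": -5,"z": 0,"rx": 0,"ry": 0,"rz": 0,"jaw": -1},{"x": -3,"y": -2.2,"z": 0,"rx": 0,"ry": 0,"rz": 0,"jaw": -1},{"x": -3,"y": -2.2,"z": 0,"rx": 0,"ry": 0,"rz": 0,"jaw": -1},{"x": -3,"y": -2.2,"z": 0,"rx": 0,"ry": 0,"rz": 0,"jaw": -1},{"x": 0,"y": 0,"z": 0,"rx": 0,"ry": 0,"rz": 0,"jaw": -1}]}}

```text
t: 2.48
position: [436.9, -87.4, 379.9]
tool_rot: [180.0, -0.2, 175.6]
ft_force: [-0.1, 0.5, 0.3]
grip_width: -0.006
grasp_force: 0.0
```

Call:
{"api": "arm_command", "payload": {"steps": [{"x": 0,"y": 0,"z": 4.5,"rx": 0,"ry": 0,"rz": 0,"jaw": -1},{"x": 0,"y": 0,"z": 4.5,"rx": 0,"ry": 0,"rz": 0,"jaw": -1},{"x": 0,"y": 0,"z": 4.5,"rx": 0,"ry": 0,"rz": 0,"jaw": -1},{"x": 0,"y": 0,"z": 4.5,"rx": 0,"ry": 0,"rz": 0,"jaw": -1},{"x": 0,"y": 0,"z": 4.5,"rx": 0,"ry": 0,"rz": 0,"jaw": -1},{"x": -1.2,"y": 0,"z": 0,"rx": 0,"ry": 0,"rz": 0,"jaw": -1},{"x": -1.2,"y": 0,"z": 0,"rx": 0,"ry": 0,"rz": 0,"jaw": -1},{"x": -0.6,"y": 0,"z": 0,"rx": 0,"ry": 0,"rz": 0,"jaw": -1},{"x": -0.65,"y": 0,"z": -1,"rx": 0,"ry": 0,"rz": 0,"jaw": -1},{"x": -0.65,"y": 0,"z": -1,"rx": 0,"ry": 0,"rz": 0,"jaw": -1},{"x": -0.65,"y": 0,"z": -1,"rx": 0,"ry": 0,"rz": 0,"jaw": -1}]}}

```text
t: 3.85
position: [483.1, -90.1, 188.4]
tool_rot: [-179.9, -0.5, 175.8]
ft_force: [-11.9, 0.1, 6.6]
grip_width: 0.0
grasp_force: 5.7
```

```bash
python3 - <<'E'
from bench import bot
import cv2
cv2.imwrite("pics/s1.png",cv2.resize(bot.snapshot("scene")[60:300,170:400,::-1],None,fx=2.5,fy=2.5))
E
```

```text
(no output)
```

View pics/s1.png

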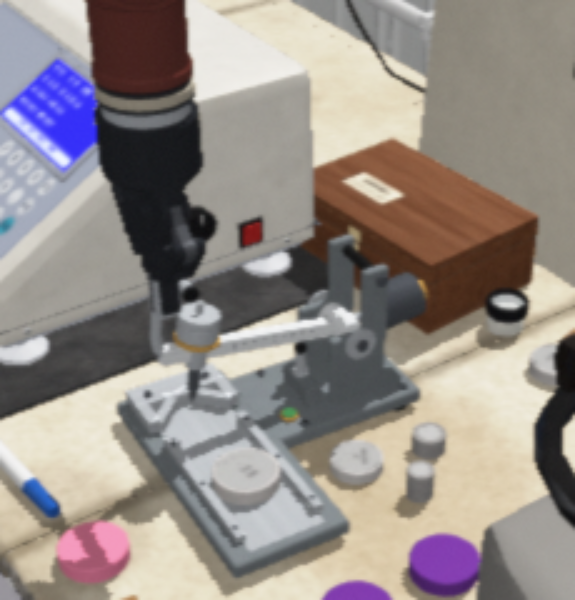

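The picture shows the shut fingers against the crossbar's right half (crop ~190,295), with the beam already slightly raised. I'll carry on along the arc.

Call:
{"api": "arm_command", "payload": {"steps": [{"x": -0.8,"y": 0,"z": -1,"rx": 0,"ry": 0,"rz": 0,"jaw": -1},{"x": -0.8,"y": 0,"z": -1,"rx": 0,"ry": 0,"rz": 0,"jaw": -1},{"x": -0.8,"y": 0,"z": -1,"rx": 0,"ry": 0,"rz": 0,"jaw": -1},{"x": -0.95,"y": 0,"z": -0.8,"rx": 0,"ry": 0,"rz": 0,"jaw": -1},{"x": -0.95,"y": 0,"z": -0.8,"rx": 0,"ry": 0,"rz": 0,"jaw": -1},{"x": -0.95,"y": 0,"z": -0.8,"rx": 0,"ry": 0,"rz": 0,"jaw": -1},{"x": -1.1,"y": 0,"z": -0.6,"rx": 0,"ry": 0,"rz": 0,"jaw": -1},{"x": -1.1,"y": 0,"z": -0.6,"rx": 0,"ry": 0,"rz": 0,"jaw": -1},{"x": -1.1,"y": 0,"z": -0.6,"rx": 0,"ry": 0,"rz": 0,"jaw": -1},{"x": -1.15,"y": 0,"z": -0.4,"rx": 0,"ry": 0,"rz": 0,"jaw": -1},{"x": -1.15,"y": 0,"z": -0.4,"rx": 0,"ry": 0,"rz": 0,"jaw": -1},{"x": -1.15,"y": 0,"z": -0.4,"rx": 0,"ry": 0,"rz": 0,"jaw": -1}]}}

```text
t: 5.4
position: [606.1, -98.9, 270.4]
tool_rot: [180.0, -0.0, 175.7]
ft_force: [0.6, 0.6, 0.0]
grip_width: 0.001
grasp_force: 0.0
```

Call:
{"api": "arm_command", "payload": {"steps": [{"x": -1.2,"y": 0,"z": -0.2,"rx": 0,"ry": 0,"rz": 0,"jaw": -1},{"x": -1.2,"y": 0,"z": -0.2,"rx": 0,"ry": 0,"rz": 0,"jaw": -1},{"x": -1.2,"y": 0,"z": -0.2,"rx": 0,"ry": 0,"rz": 0,"jaw": -1},{"x": 0,"y": 0,"z": 0,"rx": 0,"ry": 0,"rz": 0,"jaw": -1},{"x": 0,"y": 0,"z": 0,"rx": 0,"ry": 0,"rz": 0,"jaw": -1}]}}

```text
t: 6.02
position: [641.0, -101.5, 276.0]
tool_rot: [180.0, -0.0, 175.7]
ft_force: [0.4, 0.6, 0.7]
grip_width: 0.002
grasp_force: 0.0
```

```bash
python3 - <<'E'
from bench import bot
import cv2
cv2.imwrite("pics/s2.png",cv2.resize(bot.snapshot("scene")[60:300,170:400,::-1],None,fx=2.5,fy=2.5))
E
```

```text
(no output)
```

View pics/s2.png

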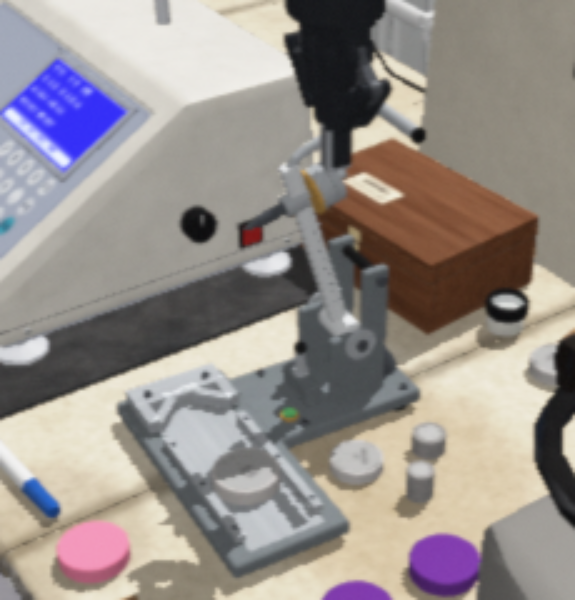

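The picture shows the beam past upright, with the crossbar (crop ~400,125) ahead of the fingers and falling back by itself. Now I'll move off sideways to a point behind the block.

Call:
{"api": "arm_command", "payload": {"steps": [{"x": 1,"y": -3,"z": 0,"rx": 0,"ry": 0,"rz": 0,"jaw": -1},{"x": 1,"y": -4,"z": 0,"rx": 0,"ry": 0,"rz": 0,"jaw": -1},{"x": 4,"y": -3,"z": 0,"rx": 0,"ry": 0,"rz": 0,"jaw": -1},{"x": 4,"y": -2,"z": 0,"rx": 0,"ry": 0,"rz": 0,"jaw": -1},{"x": 1.7,"y": 0,"z": 4,"rx": 0,"ry": 0,"rz": 0,"jaw": -1},{"x": 0,"y": 0,"z": 5,"rx": 0,"ry": 0,"rz": 0,"jaw": -1},{"x": 0,"y": 0,"z": 5,"rx": 0,"ry": 0,"rz": 0,"jaw": -1},{"x": 0,"y": 0,"z": 4.5,"rx": 0,"ry": 0,"rz": 0,"jaw": -1},{"x": 0,"y": 0,"z": 3,"rx": 0,"ry": 0,"rz": 0,"jaw": -1},{"x": 0,"y": 0,"z": 0,"rx": 0,"ry": 0,"rz": 0,"jaw": -1},{"x": 0,"y": 0,"z": 0,"rx": 0,"ry": 0,"rz": 0,"jaw": -1}]}}

```text
t: 7.45
position: [516.4, -213.0, 62.7]
tool_rot: [-179.9, 0.1, 175.7]
ft_force: [-0.4, -0.2, 0.2]
grip_width: -0.003
grasp_force: 0.0
```

```bash
python3 - <<'E'
from bench import bot
import cv2
print(bot.sense()['position'])
cv2.imwrite("pics/s3.png",cv2.resize(bot.snapshot("scene")[60:300,170:400,::-1],None,fx=2.5,fy=2.5))
E
```

```text
[ 516.4406935  -212.95598156   62.72026127]
```

View pics/s3.png

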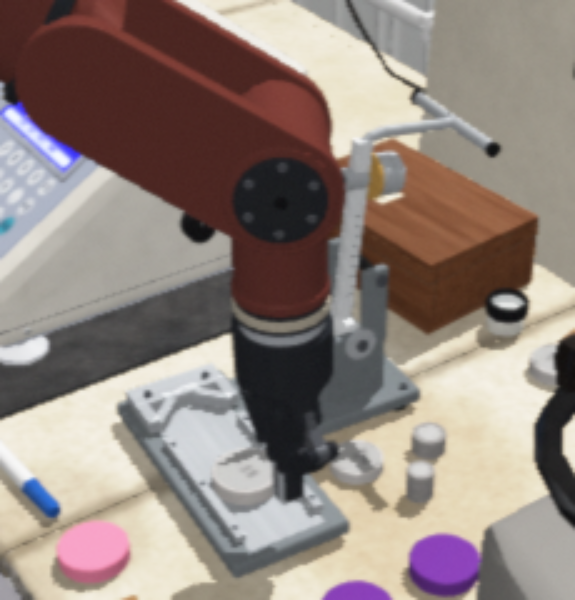

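The beam leans back on its rest (crop ~350,240) and the fingers stand behind the block. I'll lower them and push.

Call:
{"api": "arm_command", "payload": {"steps": [{"x": 0,"y": 0,"z": 2,"rx": 0,"ry": 0,"rz": 0,"jaw": -1},{"x": 0,"y": 0,"z": 1.4,"rx": 0,"ry": 0,"rz": 0,"jaw": -1},{"x": 0,"y": 0,"z": 0,"rx": 0,"ry": 0,"rz": 0,"jaw": -1},{"x": 0,"y": 0.9,"z": 0,"rx": 0,"ry": 0,"rz": 0,"jaw": -1},{"x": 0,"y": 0.9,"z": 0,"rx": 0,"ry": 0,"rz": 0,"jaw": -1},{"x": 0,"y": 0.9,"z": 0,"rx": 0,"ry": 0,"rz": 0,"jaw": -1},{"x": 0,"y": 0.9,"z": 0,"rx": 0,"ry": 0,"rz": 0,"jaw": -1},{"x": 0,"y": 0.9,"z": 0,"rx": 0,"ry": 0,"rz": 0,"jaw": -1},{"x": 0,"y": 0.9,"z": 0,"rx": 0,"ry": 0,"rz": 0,"jaw": -1},{"x": 0,"y": 0.9,"z": 0,"rx": 0,"ry": 0,"rz": 0,"jaw": -1},{"x": 0,"y": 0.9,"z": 0,"rx": 0,"ry": 0,"rz": 0,"jaw": -1},{"x": 0,"y": 0.9,"z": 0,"rx": 0,"ry": 0,"rz": 0,"jaw": -1},{"x": 0,"y": 0.9,"z": 0,"rx": 0,"ry": 0,"rz": 0,"jaw": -1},{"x": 0,"y": 0.9,"z": 0,"rx": 0,"ry": 0,"rz": 0,"jaw": -1}]}}

```text
t: 9.25
position: [523.2, -113.4, 27.5]
tool_rot: [-180.0, 0.0, 175.7]
ft_force: [0.2, -3.0, 2.4]
grip_width: 0.0
grasp_force: 2.1
```

Call:
{"api": "arm_command", "payload": {"steps": [{"x": 0,"y": 0.4,"z": 0,"rx": 0,"ry": 0,"rz": 0,"jaw": -1},{"x": 0,"y": 0.4,"z": 0,"rx": 0,"ry": 0,"rz": 0,"jaw": -1},{"x": 0,"y": 0.4,"z": 0,"rx": 0,"ry": 0,"rz": 0,"jaw": -1},{"x": 0,"y": 0.4,"z": 0,"rx": 0,"ry": 0,"rz": 0,"jaw": -1},{"x": 0,"y": 0,"z": 0,"rx": 0,"ry": 0,"rz": 0,"jaw": -1}]}}

```text
t: 9.88
position: [524.3, -97.4, 27.4]
tool_rot: [180.0, 0.0, 175.7]
ft_force: [0.0, -2.2, 4.0]
grip_width: 0.001
grasp_force: 1.8
```

Call:
{"api": "arm_command", "payload": {"steps": [{"x": 0,"y": 0.2,"z": 0,"rx": 0,"ry": 0,"rz": 0,"jaw": -1},{"x": 0,"y": 0.2,"z": 0,"rx": 0,"ry": 0,"rz": 0,"jaw": -1}]}}

```text
t: 10.12
position: [524.6, -94.0, 27.4]
tool_rot: [-180.0, 0.0, 175.7]
ft_force: [-0.8, -4.2, 3.9]
grip_width: 0.0
grasp_force: 2.7
```

Call:
{"api": "arm_command", "payload": {"steps": [{"x": 0,"y": 0.2,"z": 0,"rx": 0,"ry": 0,"rz": 0,"jaw": -1},{"x": 0,"y": 0.2,"z": 0,"rx": 0,"ry": 0,"rz": 0,"jaw": -1}]}}

```text
t: 10.38
position: [524.9, -89.8, 27.4]
tool_rot: [-180.0, 0.0, 175.7]
ft_force: [-0.5, -4.2, 3.9]
grip_width: 0.0
grasp_force: 2.8
```

Call:
{"api": "arm_command", "payload": {"steps": [{"x": 0,"y": 0.1,"z": 0,"rx": 0,"ry": 0,"rz": 0,"jaw": -1},{"x": 0,"y": 0.1,"z": 0,"rx": 0,"ry": 0,"rz": 0,"jaw": -1}]}}

```text
t: 10.62
position: [525.1, -88.7, 27.5]
tool_rot: [-179.9, 0.0, 175.8]
ft_force: [-0.2, -8.0, 2.7]
grip_width: -0.002
grasp_force: 4.5
```

Call:
{"api": "arm_command", "payload": {"steps": [{"x": 0,"y": 0.1,"z": 0,"rx": 0,"ry": 0,"rz": 0,"jaw": -1},{"x": 0,"y": 0.1,"z": 0,"rx": 0,"ry": 0,"rz": 0,"jaw": -1}]}}

```text
t: 10.88
position: [525.4, -88.4, 27.5]
tool_rot: [-179.7, 0.1, 175.8]
ft_force: [-0.6, -13.2, 3.6]
grip_width: -0.002
grasp_force: 6.7
```

Call:
{"api": "arm_command", "payload": {"steps": [{"x": 0,"y": 0.1,"z": 0,"rx": 0,"ry": 0,"rz": 0,"jaw": -1},{"x": 0,"y": 0,"z": 0,"rx": 0,"ry": 0,"rz": 0,"jaw": -1}]}}

```text
t: 11.12
position: [525.5, -88.3, 27.6]
tool_rot: [-179.6, 0.1, 175.8]
ft_force: [-0.8, -14.9, 2.7]
grip_width: 0.003
grasp_force: 7.2
```

It has stalled against the V-stop at about 15 N. I'll back off gently, rise, and look.

Call:
{"api": "arm_command", "payload": {"steps": [{"x": 0,"y": -0.3,"z": 0,"rx": 0,"ry": 0,"rz": 0,"jaw": -1},{"x": 0,"y": -0.5,"z": 0,"rx": 0,"ry": 0,"rz": 0,"jaw": -1},{"x": 0,"y": -2,"z": 0,"rx": 0,"ry": 0,"rz": 0,"jaw": -1},{"x": 0,"y": -4,"z": 0,"rx": 0,"ry": 0,"rz": 0,"jaw": -1},{"x": 0,"y": -4,"z": -2,"rx": 0,"ry": 0,"rz": 0,"jaw": -1},{"x": 1,"y": -3,"z": -5,"rx": 0,"ry": 0,"rz": 0,"jaw": -1},{"x": 4,"y": -3,"z": -4,"rx": 0,"ry": 0,"rz": 0,"jaw": -1},{"x": 4,"y": -3,"z": -3,"rx": 0,"ry": 0,"rz": 0,"jaw": -1},{"x": 0,"y": 0,"z": 0,"rx": 0,"ry": 0,"rz": 0,"jaw": -1},{"x": 0,"y": 0,"z": 0,"rx": 0,"ry": 0,"rz": 0,"jaw": -1}]}}

```text
t: 12.38
position: [421.0, -274.6, 165.5]
tool_rot: [179.9, -0.0, 175.6]
ft_force: [-0.8, 0.8, 0.1]
grip_width: 0.002
grasp_force: 0.0
```

```bash
python3 - <<'E'
from bench import bot
import cv2,numpy as np
a=cv2.resize(bot.snapshot("scene")[90:300,180:350,::-1],(400,494))
b=cv2.resize(bot.snapshot("top")[150:320,145:305,::-1],(400,425))
b=cv2.copyMakeBorder(b,0,69,0,0,cv2.BORDER_CONSTANT)
cv2.imwrite("pics/f.png",np.hstack([a,b]))
E
```

```text
(no output)
```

View pics/f.png

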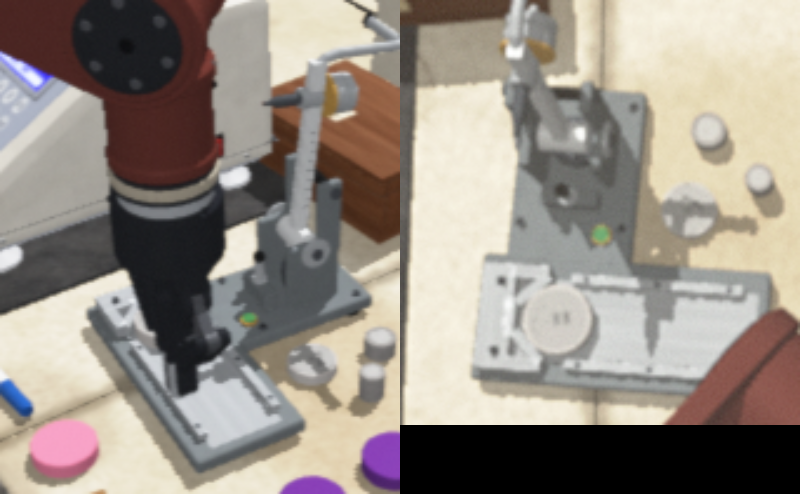

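The beam is up on its rest. The block sits in the V at (557,318) of the picture, which is top pixel (207.4,276.8), and the bystanders haven't moved. One numeric check of the position before handing in.

```bash
python3 - <<'E'
from h import *
import cv2
im=bot.snapshot("top"); g=cv2.resize(im[255:300,185:232],None,fx=8,fy=8,interpolation=2)
c=cv2.HoughCircles(cv2.cvtColor(g,cv2.COLOR_RGB2GRAY),3,1.5,500,param1=80,param2=20,minRadius=95,maxRadius=130) if 0 else cv2.HoughCircles(cv2.cvtColor(g,cv2.COLOR_RGB2GRAY),cv2.HOUGH_GRADIENT,1.5,500,param1=80,param2=20,minRadius=95,maxRadius=130)
print(c)
for p in [(207.4,276.8)]+([(c[0,0,0]/8+184.56,c[0,0,1]/8+254.56)] if c is not None else []):
    w=on("top",p,38); d=w[:2]-[527.5,-48.3]; t=np.radians(-4.25)
    print(p,w,"local",np.array([[np.cos(t),np.sin(t)],[-np.sin(t),np.cos(t)]])@d)
cv2.imwrite("pics/g.png",g)
E
```

```text
None
(207.4, 276.8) [529.33854673 -46.46053368  38.        ] local [1.697171   1.97066005]
```

View pics/g.png

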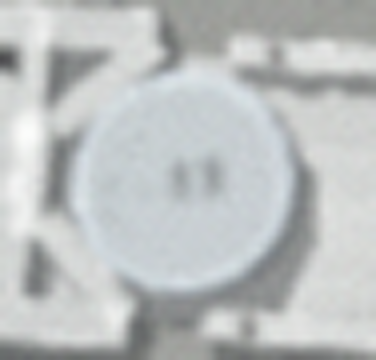

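The block touches both V faces (about (100,110) and (110,260) in the crop), and its measured position is within 2 mm of home.

```bash
python3 -c "
from bench import bot
print(bot.hand_in())"
```

```text
the job is handed in; nothing more can be done
None
```

The job is handed in: the beam was tipped up onto its back rest first, then the test block was pushed home into the V-stop (about 2 mm from home by camera, stalled at 15 N), with no bystander seen to move and about 12.5 s used.

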